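# Stack the spacer rings on the off-centre arbor

## Robot

A 6-joint arm with a two-finger parallel gripper is mounted at the origin on the work surface. World frame = base frame: x ahead of the robot, y to its left, z up, the work surface at z = 0. Lengths are in m, angles in degrees, forces in N, time in s.
With the tool pointing down it reaches from about 0.375 to 0.9 m from the base axis. Payload 3.1 kg.
Tool frame: the origin (TCP) lies at the very end of the fingers, on their centre line; the grasp point (between the pads) lies 19 mm behind it; z points along the fingers, x is the direction in which the jaws open and shut, and the axes are right-handed (so a half turn about z gives the same grasp; the last joint's range is limited). The gripper opens to 87 mm and grips with 3 to 60 N. Pads are 19 mm wide; open, the fingers measure 117 mm over their backs; the gripper's body (75 mm by 190 mm) begins 51 mm behind the grasp point.
Start: joints at [-79.956, 30.224, 82.088, -0, 67.689, -10.227], TCP at [0.217, -0.586, 0.223] pointing down, gripper open.
Joint ranges: [-176.69, 176.69], [-43.24, 126.21], [12.49, 139.97], [-82, 262], [0, 151.66], [-163.58, 163.58]. Speed limits (degrees/s): [159.86, 159.86, 180, 180, 180, 180].

## Interface

Orientations are given as a 3x3 rotation matrix whose columns are the frame's x, y, z axes.
In Python, from rig import bot gives the robot as it stands.
- The arm moves only by the tool arm_command, never from a script. Its argument "plan" is a list of rows, each an object of numbers: "claw": the opening, from 0 (shut) to 1 (fully open); "dx", "dy", "dz": the shift along the tool's x, y, z in cm; "twist": the turn about the tool's z in degrees. A call has 1 to 8 rows; each row is the pose to reach, as a shift and turn from the pose measured when the call began, along the tool's axes at that moment; what a row does not reach only later rows make up. A row lasts 1/12 s, in which the tool goes at most 41.7 mm and 7.16 degrees, less where a joint would pass 70% of its speed; a pose out of reach is approached as far as the arm can. A call with a gripper value outside its range is refused whole. The fingers move at their own pace and stop on an object; the grip force is fixed at half the most. Time passes only in rows, so rows that repeat a pose let the fingers close. It gives the time, the measured TCP pose, the force and the opening at its end, in the units of the state.
- bot.read_state(): the state, without advancing time (a new reading comes with each control period).
- bot.capture(name): name is "side" or "top"; returns the picture (384x512x3 uint8, red, green, blue); there is no depth.
- bot.calibration(name): a dict with "intrinsics" (3x3 intrinsics, pixels), "rvec" (rotation vector, rad) and "tvec" (3), from world to camera coordinates, as OpenCV has them. Camera axes: x right, y down, z forward; pixel columns grow to the right and rows downward; lengths in m; the calibration is good to about 2 mm. A picture is of the moment at which its call begins. calibration takes no time and is no camera call.
- bot.hand_in(): hands the job in, once; it reports no verdict.
The state is a dict: "time_s": time; "joint_positions": joint angles; "qvel": joint speeds; "tau": joint torques, N m; "position": TCP position; "tcp_rot": TCP orientation; "force": force on the tool from outside, world axes, zero at the start; "moment": the same for the moment, N m; "opening": opening from 0.0 (shut) to 1.0 (fully open).
Only numpy, scipy, OpenCV 4.12 (cv2) and the standard library are available. Lean on these libraries where they do the work, as an engineer would, in place of code of your own. Each camera call takes 0.05 s, during which the arm holds its last target.

## Task

Load the upright arbor in the assembly stand with the three 48 mm spacer rings in order of thickness: thickest first at the bottom, then the middle one, thinnest on top, each fully home on what is below it before the next goes on, and leave them there. The arbor is clamped a little off the centre of its stand, so feel for it gently, never pressing on the arbor or stand with more than about 40 N; lower each ring in the grip right down to its seat rather than letting it drop, and leave the other things where they are.

Things in the scene. Friction and masses are not known exactly. Their poses are not given: they have to be found in the camera images.
- stand: assembly stand, fixed to the table. Square dark steel base 110 x 110 x 12 mm, blue disc 48 mm across (top at 22 mm), dark round shoulder 38 mm across (flat top, the first ring's seat, 40 mm above the origin), then the bright vertical arbor. Origin: centre of the base's underside, z up. Shoulder and arbor stand 4.5 mm off this centre in an unknown direction, different each time.
- tip_level (a point): point on the stand's own centre line, level with the flat top of the arbor, 92 mm above the stand's origin. The bright steel arbor, 24 mm across with a 1.5 mm chamfer at its top, stands 4.5 mm to one side of this point; which side is not shown by any pose or yaw and must be felt or seen. The arbor is rigid; the rings have about 1.5 mm of play all round on it.
- thick_ring: ring of bright grey steel, 48 mm outside diameter, 28 mm bore, 20 mm thick; lies flat. Origin: centre of its underside, z up along its axis. About 0.2 kg. Goes on first, down to the shoulder.
- middle_ring: ring of yellow brass, 48 mm outside diameter, 28 mm bore, 14 mm thick; lies flat. Origin: centre of its underside, z up along its axis. About 0.15 kg. Goes on second, down to the thick ring.
- thin_ring: ring of blue anodised metal, 48 mm outside diameter, 28 mm bore, 9 mm thick; lies flat. Origin: centre of its underside, z up along its axis. About 0.05 kg. Goes on last, down to the middle ring.
- small_bush: bystander: red plastic bush, 32 mm across, 14 mm bore, 22 mm high, does not belong on this arbor; origin centre of its underside
- arbor_nut: bystander: dark hexagon nut 36 mm across flats, 18 mm high, lying flat; origin centre of its underside
- spanner: bystander: steel spanner 200 mm long, lying flat along its x axis
- gun_cup: bystander: aluminium spray-gun cup with cap, 80 mm across, 152 mm high, standing; origin centre of its underside
There are look-alikes about, which are no part of the job. What is meant by the middle_ring is not red, and is the larger of those in its own colour.

How it is judged:
By the outcome, as a careful person would: the job done as asked, in the order asked, and still so for the second after the job is handed in, with the robot touching nothing.
It also fails if it takes over 72 s, if anything falls off the work surface, if the arm or the gripper's body presses on something with over 40 N, if the wrist force passes 120 N, or if a joint passes its speed limit or range.

## Working session

There is one attempt and no reset: what is moved stays moved. The work goes in short steps, Python scripts to look and compute and a tool call to move; the robot and the scene stay as the last step left them, time stands still between calls to the robot, and variables do not carry over. Pictures are saved under pics/ and viewed, and the job is handed in when it is done.

Besides the shell and the picture viewer there is one more tool, called after ">>>" as name(argument=value, ...) on one line, values as JSON. arm_command: Moves the arm, as the interface text tells. Its arguments: {"type":"object","properties":{"plan":{"type":"array"}},"required":["plan"]}

```bash
mkdir -p pics; ls; python3 - <<'E'
from rig import bot
import cv2
for n in("side","top"):
    im=bot.capture(n); cv2.imwrite(f"pics/{n}0.png",im[:,:,::-1])
    c=bot.calibration(n); print(n,c)
s=bot.read_state(); print(s)
E
```

```text
pics
side {'intrinsics': array([[380.98814616,   0.        , 254.12417002],
       [  0.        , 380.98814616, 193.21149366],
       [  0.        ,   0.        ,   1.        ]]), 'rvec': array([ 0.45900665, -2.81095194,  1.07867707]), 'tvec': array([0.55629326, 0.17230526, 1.02938837])}
top {'intrinsics': array([[408.13904806,   0.        , 253.16609917],
       [  0.        , 408.13904806, 190.87853962],
       [  0.        ,   0.        ,   1.        ]]), 'rvec': array([ 2.14468352, -2.15800959,  0.1071466 ]), 'tvec': array([0.03410477, 0.60237144, 0.96068348])}
{'time_s': 0.1, 'joint_positions': array([-7.99569865e+01,  3.02718456e+01,  8.21493780e+01,  1.27037918e-04,
        6.76907542e+01, -1.02282155e+01]), 'qvel': array([-0.00333456, -0.13024044, -0.12374267, -0.02712605, -0.00467599,
       -0.05248388]), 'tau': array([-9.06968635e-04, -4.40987206e+01, -1.77149731e+01,  6.35059923e-02,
        5.33429836e-02, -4.20911238e-05]), 'position': array([ 0.21644097, -0.58561463,  0.22168689]), 'tcp_rot': array([[ 3.46463531e-01, -9.38063381e-01, -3.38799260e-04],
       [-9.38061471e-01, -3.46463521e-01,  1.92478956e-03],
       [-1.92295619e-03, -3.49054856e-04, -9.99998090e-01]]), 'force': array([-0.10424248,  0.06232063,  0.49974951]), 'moment': array([-0.00129327,  0.03779959, -0.04306205]), 'opening': 0.9989199957221426}
```

View pics/side0.png

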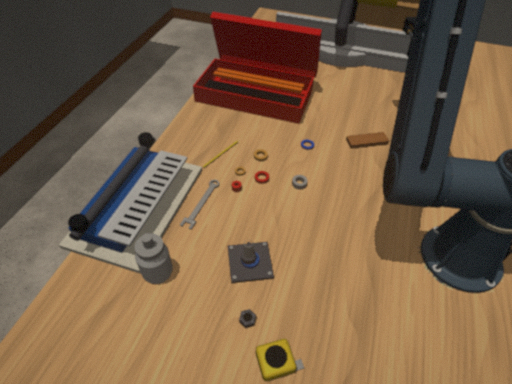

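View pics/top0.png

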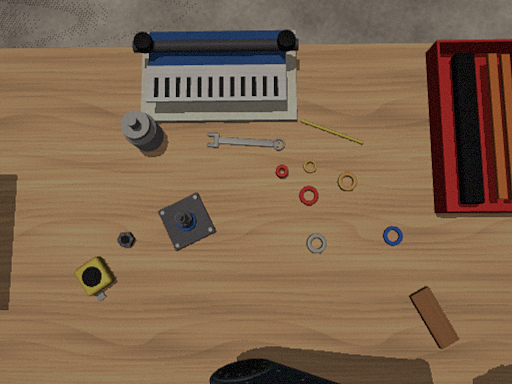

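Seen in the top picture: stand (186,221), grey ring (316,243), blue ring (393,236). The brass candidates are (347,181), which is larger, and (309,166), which is smaller. Red things are a ring at (309,195) and a bush at (281,171). The middle_ring should be the larger brass one at (347,181), so I'll confirm it in an enlarged crop.

```bash
python3 - <<'E'
import cv2,numpy as np
im=cv2.imread("pics/top0.png")
a=cv2.resize(im[150:260,265:415],None,fx=5,fy=5,interpolation=cv2.INTER_CUBIC);cv2.imwrite("pics/t_rings.png",a)
a=cv2.resize(im[185:257,150:222],None,fx=8,fy=8,interpolation=cv2.INTER_CUBIC);cv2.imwrite("pics/t_stand.png",a)
im=cv2.imread("pics/side0.png")
a=cv2.resize(im[130:200,220:325],None,fx=7,fy=7,interpolation=cv2.INTER_CUBIC);cv2.imwrite("pics/s_rings.png",a)
a=cv2.resize(im[230:290,215:285],None,fx=9,fy=9,interpolation=cv2.INTER_CUBIC);cv2.imwrite("pics/s_stand.png",a)
E
```

```text
(no output)
```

View pics/t_rings.png

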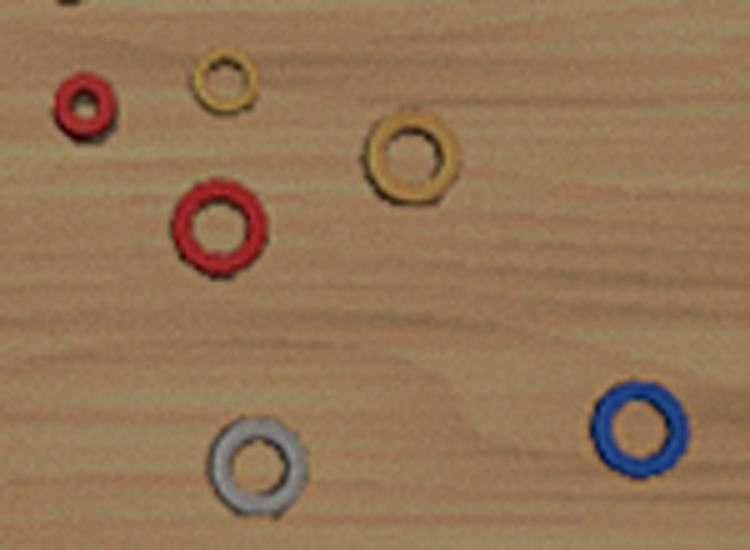

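View pics/t_stand.png

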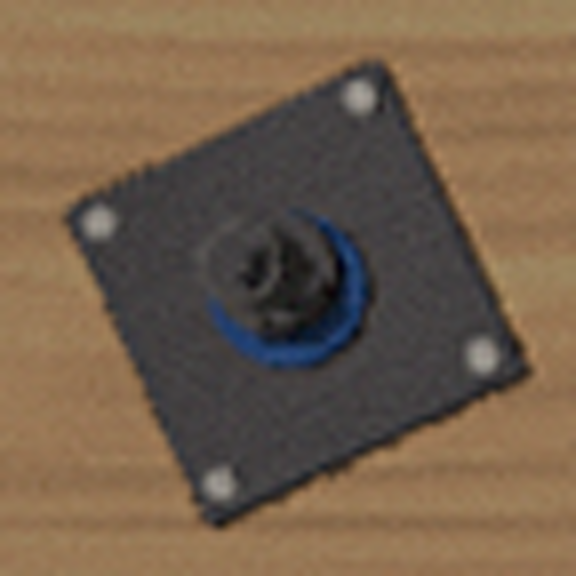

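View pics/s_rings.png

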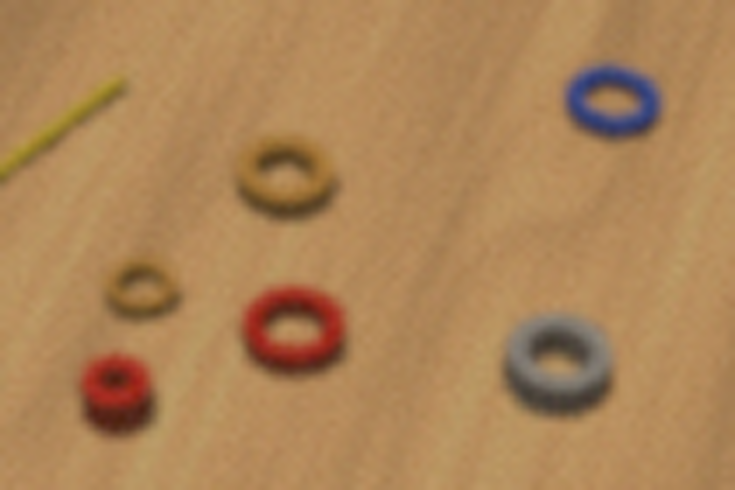

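View pics/s_stand.png

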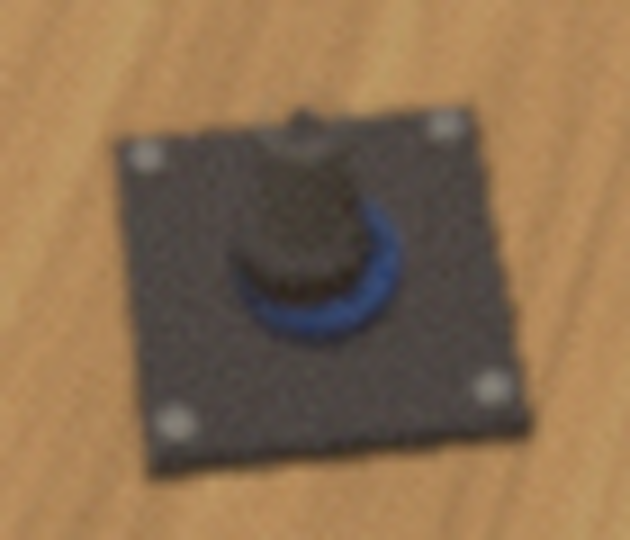

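Crops confirm it: the larger brass ring at (347,181) has the same outside size as the grey and blue rings, while the brass one at (309,166) is clearly smaller. Next I fit positions by matching model masks in both views.

```bash
cat > h.py <<'E'
import cv2,numpy as np
from rig import bot
S=4
def proj(n,P):
    c=bot.calibration(n); p,_=cv2.projectPoints(np.asarray(P,float).reshape(-1,3),c["rvec"],c["tvec"],c["intrinsics"],None); return p[:,0]
def circ(x,y,z,r):
    t=np.linspace(0,2*np.pi,60,endpoint=False); return np.c_[x+r*np.cos(t),y+r*np.sin(t),np.full(60,z)]
def ray(n,px,z):
    c=bot.calibration(n);R=cv2.Rodrigues(c["rvec"])[0];C=-R.T@c["tvec"]
    d=R.T@np.linalg.inv(c["intrinsics"])@np.array([px[0],px[1],1.]); return C+d*(z-C[2])/d[2]
def hull(n,P): return cv2.convexHull(proj(n,P).astype(np.float32))[:,0]
def cyl(n,x,y,z0,z1,r): return hull(n,np.r_[circ(x,y,z0,r),circ(x,y,z1,r)])
def fill(h,box):
    x0,y0,x1,y1=box; m=np.zeros(((y1-y0)*S,(x1-x0)*S),np.uint8)
    cv2.fillPoly(m,[np.round((h+0.5-[x0,y0])*S-0.5).astype(np.int32)],255); return m
E
cat > loc.py <<'E'
from h import *
from scipy.optimize import least_squares
ims={n:cv2.imread(f"pics/{n}0.png") for n in("side","top")}
def hsv(n): return cv2.cvtColor(ims[n],cv2.COLOR_BGR2HSV)
def blob(n,c,kind,r=16):
    x0,y0=c[0]-r,c[1]-r; a=hsv(n)[y0:y0+2*r,x0:x0+2*r].astype(int); H,Sa,V=a[...,0],a[...,1],a[...,2]
    if kind=="grey": m=(Sa<50)&(V>85)
    if kind=="brass": m=None
    if kind=="blue": m=(H>100)&(H<130)&(Sa>100)
    if kind=="brass":
        m=(Sa>125 if n=="top" else Sa>135)&(H>12)&(H<30)
    m=m.astype(np.uint8); 
    k,l,st,ce=cv2.connectedComponentsWithStats(m); i=1+np.argmax(st[1:,4])
    cs,_=cv2.findContours((l==i).astype(np.uint8),cv2.RETR_EXTERNAL,cv2.CHAIN_APPROX_NONE)
    h=cv2.convexHull(max(cs,key=cv2.contourArea))[:,0]
    mm=np.zeros((2*r,2*r),np.uint8);cv2.fillPoly(mm,[h],1); M=cv2.moments(mm,True)
    return np.array([M['m10']/M['m00']+x0,M['m01']/M['m00']+y0]),M['m00']
for name,kind,t,ct,cs in(("thick","grey",.02,(316,243),(300,182)),("middle","brass",.014,(347,181),(261,155)),("thin","blue",.009,(393,236),(308,145))):
    for n,c in(("top",ct),("side",cs)):
        p,A=blob(n,c,kind)
        def f(q):
            M=cv2.moments(cyl(n,q[0],q[1],0,t,.024).reshape(-1,1,2).astype(np.float32)); return [M['m10']/M['m00']-p[0],M['m01']/M['m00']-p[1]]
        q0=ray(n,p,t/2)[:2]; s=least_squares(f,q0,diff_step=1e-4,x_scale=.01)
        print(name,n,p.round(2),"area",A,round(cv2.contourArea(cyl(n,*s.x,0,t,.024)),0),s.x.round(4))
E
python3 loc.py
python3 - <<'E'
from h import *
ct=np.array([(68,215),(378,62),(528,372),(213,523)])/8+[150,185]-.45
cs=np.array([(118,140),(470,102),(530,430),(152,470)])/9+[215,230]-.45
bt=np.array([(98,221),(360,97),(482,355),(219,483)])/8+[150,185]-.45
bs=np.array([(147,156),(445,124),(492,386),(176,424)])/9+[215,230]-.45
for n,c in(("top",ct),("side",cs),("top",bt),("side",bs)):
    P=np.array([ray(n,p,.012) for p in c]);print(n,P.mean(0).round(4),np.linalg.norm(P-np.roll(P,1,0),axis=1).round(4)); print(P[:,:2].round(3).tolist())
E
```

```text
thick top [316.19 242.88] area 288.0 323.0 [ 0.4757 -0.1233]
thick side [299.29 180.41] area 125.0 201.0 [ 0.4782 -0.127 ]
middle top [346.8 181. ] area 302.0 312.0 [ 0.6292 -0.2041]
middle side [260.27 154.37] area 153.0 153.0 [ 0.6311 -0.2049]
thin top [392.34 235.61] area 289.0 322.0 [ 0.4926 -0.3123]
thin side [307.14 143.89] area 80.0 126.0 [ 0.4945 -0.3125]
top [0.5311 0.1968 0.012 ] [0.1064 0.1075 0.1081 0.1074]
[[0.555, 0.269], [0.603, 0.172], [0.506, 0.125], [0.46, 0.222]]
side [0.5317 0.2007 0.012 ] [0.1106 0.1069 0.1121 0.1066]
[[0.604, 0.174], [0.508, 0.127], [0.46, 0.228], [0.556, 0.274]]
top [0.5323 0.1989 0.012 ] [0.0903 0.0901 0.0895 0.09  ]
[[0.554, 0.259], [0.592, 0.178], [0.511, 0.139], [0.472, 0.22]]
side [0.5336 0.1975 0.012 ] [0.0904 0.0901 0.09   0.0902]
[[0.594, 0.177], [0.513, 0.137], [0.474, 0.218], [0.554, 0.258]]
```

```bash
cat > arb.py <<'E'
from h import *
from scipy.optimize import minimize
boxes={"top":(170,205,202,237),"side":(235,240,267,272)}
base={"top":(.5323,.1989),"side":(.5336,.1975)}
obs={}
for n in boxes:
    x0,y0,x1,y1=boxes[n]; a=cv2.imread(f"pics/{n}0.png")[y0:y1,x0:x1].astype(float)
    obs[n]=np.clip((a[...,0]-a[...,2])/70,0,1)   # blue minus red
def model(n,cx,cy,ax,ay):
    b=boxes[n]; m=fill(cyl(n,cx,cy,.012,.022,.024),b).astype(float)
    for z0,z1,r in((.022,.040,.019),(.04,.092,.012)): m[fill(cyl(n,ax,ay,z0,z1,r),b)>0]=0
    return cv2.GaussianBlur(cv2.resize(m/255,(b[2]-b[0],b[3]-b[1]),interpolation=cv2.INTER_AREA),(0,0),.6)
for n in boxes:
    print(n,obs[n].sum().round(1))
    def cost(q,full=False):
        m=model(n,base[n][0]+q[1],base[n][1]+q[2],base[n][0]+q[1]+.0045*np.cos(q[0]),base[n][1]+q[2]+.0045*np.sin(q[0]))
        return ((m*1.0-obs[n])**2).sum()
    r=[]
    for d in range(0,360,15):
        s=minimize(lambda v:cost([np.radians(v[0]),v[1]/1000,v[2]/1000]),[d,0,0],method="Nelder-Mead",options=dict(initial_simplex=[[d,0,0],[d+15,0,0],[d,1,0],[d,0,1]],xatol=.05))
        r.append((round(s.fun,2),(s.x).round(2).tolist()))
    r.sort(); print(r[:5],r[-2:])
    s=[round(cost([np.radians(d),r[0][1][1]/1000,r[0][1][2]/1000]),1) for d in range(0,360,30)];print(s)
    # joint
for d in range(0,360,20):
    print(d,[round(min(((model(n,base[n][0]+i,base[n][1]+j,base[n][0]+i+.0045*np.cos(np.radians(d)),base[n][1]+j+.0045*np.sin(np.radians(d)))-obs[n])**2).sum() for i in(-.001,0,.001) for j in(-.001,0,.001)),2) for n in boxes])
E
python3 arb.py
```

```text
top 91.7Traceback (most recent call last):
  File "arb.py", line 20, in <module>
    s=minimize(lambda v:cost([np.radians(v[0]),v[1]/1000,v[2]/1000]),[d,0,0],method="Nelder-Mead",options=dict(initial_simplex=[[d,0,0],[d+15,0,0],[d,1,0],[d,0,1]],xatol=.05))
    res = _minimize_neldermead(fun, x0, args, callback, bounds=bounds,
                               **options)
    fsim[j] = func(sim[j])
              ~~~~^^^^^^^^
    fx = function(np.copy(x), *(wrapper_args + args))
  File "arb.py", line 20, in <lambda>
    s=minimize(lambda v:cost([np.radians(v[0]),v[1]/1000,v[2]/1000]),[d,0,0],method="Nelder-Mead",options=dict(initial_simplex=[[d,0,0],[d+15,0,0],[d,1,0],[d,0,1]],xatol=.05))
                        ~~~~^^^^^^^^^^^^^^^^^^^^^^^^^^^^^^^^^^^^^^^^
  File "arb.py", line 16, in cost
    m=model(n,base[n][0]+q[1],base[n][1]+q[2],base[n][0]+q[1]+.0045*np.cos(q[0]),base[n][1]+q[2]+.0045*np.sin(q[0]))
  File "arb.py", line 11, in model
    for z0,z1,r in((.022,.040,.019),(.04,.092,.012)): m[fill(cyl(n,ax,ay,z0,z1,r),b)>0]=0
                                                             ~~~^^^^^^^^^^^^^^^^^
  File "h.py", line 12, in cyl
    def cyl(n,x,y,z0,z1,r): return hull(n,np.r_[circ(x,y,z0,r),circ(x,y,z1,r)])
                                   ~~~~^^^^^^^^^^^^^^^^^^^^^^^^^^^^^^^^^^^^^^^^
  File "h.py", line 11, in hull
    def hull(n,P): return cv2.convexHull(proj(n,P).astype(np.float32))[:,0]
                                         ~~~~^^^^^
  File "h.py", line 5, in proj
    c=bot.calibration(n); p,_=cv2.projectPoints(np.asarray(P,float).reshape(-1,3),c["rvec"],c["tvec"],c["intrinsics"],None); return p[:,0]
ValueError: time passes only in moves, steps and waits
```

```bash
python3 - <<'E'
s=open('h.py').read()
s=s.replace("S=4\n","S=4\nCAL={n:bot.calibration(n) for n in('top','side')}\n").replace("c=bot.calibration(n)","c=CAL[n]")
open('h.py','w').write(s)
s=open('arb.py').read()
s=s.replace("np.clip((a[...,0]-a[...,2])/70,0,1)","np.clip(((a[...,0]-a[...,2])/(a.max(2)+10)-.1)/.35,0,1)").replace(",xatol=.05",",xatol=.05,maxfev=150").replace("range(0,360,15)","range(0,360,45)")
open('arb.py','w').write(s)
E
python3 arb.py
```

```text
top 117.9
[(np.float64(8.02), [384.7, -0.15, -0.13]), (np.float64(8.13), [26.13, -0.41, -0.23]), (np.float64(8.14), [383.75, -0.17, -0.06]), (np.float64(8.15), [23.67, -0.15, -0.17]), (np.float64(8.18), [22.3, -0.15, -0.17])] [(np.float64(8.2), [21.84, -0.22, 0.08]), (np.float64(8.23), [23.18, -0.16, 0.06])]
[np.float64(12.9), np.float64(8.8), np.float64(22.1), np.float64(41.8), np.float64(61.9), np.float64(79.7), np.float64(91.1), np.float64(90.9), np.float64(75.4), np.float64(57.1), np.float64(40.3), np.float64(26.6)]
side 60.3
[(np.float64(6.2), [61.99, 0.99, -2.13]), (np.float64(6.21), [62.33, 0.99, -2.12]), (np.float64(6.28), [62.69, 0.93, -2.02]), (np.float64(6.33), [62.29, 1.0, -1.99]), (np.float64(6.41), [419.25, 0.69, -1.87])] [(np.float64(6.99), [71.08, 1.49, -2.11]), (np.float64(7.49), [422.09, 0.27, -2.12])]
[np.float64(21.8), np.float64(12.4), np.float64(6.7), np.float64(12.9), np.float64(28.6), np.float64(42.4), np.float64(52.3), np.float64(54.5), np.float64(52.1), np.float64(46.5), np.float64(38.6), np.float64(30.8)]
0 [np.float64(13.21), np.float64(16.91)]
20 [np.float64(8.69), np.float64(12.1)]
40 [np.float64(12.24), np.float64(8.89)]
60 [np.float64(21.27), np.float64(7.88)]
80 [np.float64(33.27), np.float64(10.97)]
100 [np.float64(46.53), np.float64(19.52)]
120 [np.float64(60.76), np.float64(29.92)]
140 [np.float64(72.38), np.float64(39.59)]
160 [np.float64(83.3), np.float64(48.7)]
180 [np.float64(91.49), np.float64(52.99)]
200 [np.float64(91.32), np.float64(55.2)]
220 [np.float64(84.22), np.float64(53.16)]
240 [np.float64(73.37), np.float64(50.68)]
260 [np.float64(60.83), np.float64(46.49)]
280 [np.float64(49.14), np.float64(40.68)]
300 [np.float64(38.05), np.float64(34.33)]
320 [np.float64(28.72), np.float64(28.23)]
340 [np.float64(19.69), np.float64(22.29)]
```

```bash
cat > go.py <<'E'
import sys,numpy as np
from rig import bot
s=bot.read_state(); R=s["tcp_rot"]; 
print("t",round(s["time_s"],2),"pos",(s["position"]*1000).round(2),"F",s["force"].round(2),"M",s["moment"].round(3),"op",round(s["opening"]*87,2),"tilt",(R[:2,2]*1000).round(1),"q",s["joint_positions"].round(1)[[0,5]])
if len(sys.argv)>3:
    d=np.array([float(v) for v in sys.argv[1:4]])-s["position"]; print("shift cm",(R.T@d*100).round(2), "yaw",np.degrees(np.arctan2(R[1,0],R[0,0])).round(2))
E
python3 go.py .476 -.124 .12; python3 go.py .476 -.124 .06
```

```text
t 0.1 pos [ 216.44 -585.61  221.69] F [-0.1   0.06  0.5 ] M [-0.001  0.038 -0.043] op 86.91 tilt [-0.3  1.9] q [-80.  -10.2]
shift cm [-34.29 -40.34  10.25] yaw -69.73
t 0.1 pos [ 216.44 -585.61  221.69] F [-0.1   0.06  0.5 ] M [-0.001  0.038 -0.043] op 86.91 tilt [-0.3  1.9] q [-80.  -10.2]
shift cm [-34.28 -40.34  16.25] yaw -69.73
```

>>> arm_command(plan=[{"dx":-34.3,"dy":-40.3,"dz":10,"claw":1},{"dx":-34.3,"dy":-40.3,"dz":10,"claw":1},{"dx":-34.3,"dy":-40.3,"dz":10,"claw":1},{"dx":-34.3,"dy":-40.3,"dz":10,"claw":1},{"dx":-34.3,"dy":-40.3,"dz":10,"claw":1},{"dx":-34.3,"dy":-40.3,"dz":10,"claw":1},{"dx":-34.3,"dy":-40.3,"dz":10,"claw":1},{"dx":-34.3,"dy":-40.3,"dz":10,"claw":1}])

```text
$.plan[0]: bad value
```

```bash
python3 go.py .476 -.124 .06
```

```text
t 0.1 pos [ 216.44 -585.61  221.69] F [-0.1   0.06  0.5 ] M [-0.001  0.038 -0.043] op 86.91 tilt [-0.3  1.9] q [-80.  -10.2]
shift cm [-34.28 -40.34  16.25] yaw -69.73
```

>>> arm_command(plan=[{"dx":-2.7,"dy":-3.1,"dz":0.6,"twist":0,"claw":1},{"dx":-5.4,"dy":-6.2,"dz":1.2,"twist":0,"claw":1},{"dx":-8.1,"dy":-9.3,"dz":2,"twist":0,"claw":1},{"dx":-10.8,"dy":-12.4,"dz":3,"twist":0,"claw":1},{"dx":-13.5,"dy":-15.5,"dz":4,"twist":0,"claw":1},{"dx":-16.2,"dy":-18.6,"dz":5,"twist":0,"claw":1},{"dx":-18.9,"dy":-21.7,"dz":6,"twist":0,"claw":1},{"dx":-21.6,"dy":-24.8,"dz":7,"twist":0,"claw":1}])

```text
time_s: 0.77
position: [0.3729, -0.2983, 0.1526]
tcp_rot: [[0.346, -0.938, -0.0], [-0.938, -0.346, 0.002], [-0.002, -0.0, -1.0]]
force: [0.0, 0.5, -0.0]
opening: 0.999
```

```bash
python3 go.py .476 -.124 .06
```

```text
t 0.77 pos [ 372.86 -298.31  152.58] F [ 0.05  0.51 -0.01] M [-0.03  -0.04   0.004] op 86.89 tilt [-0.4  2.1] q [-52.1  17.6]
shift cm [-12.77 -15.7    9.29] yaw -69.77
```

>>> arm_command(plan=[{"dx":-12.8,"dy":-15.7,"dz":9,"twist":0,"claw":1},{"dx":-12.8,"dy":-15.7,"dz":9,"twist":0,"claw":1},{"dx":-12.8,"dy":-15.7,"dz":9,"twist":0,"claw":1},{"dx":-12.8,"dy":-15.7,"dz":9,"twist":0,"claw":1},{"dx":-12.8,"dy":-15.7,"dz":9,"twist":0,"claw":1},{"dx":-12.8,"dy":-15.7,"dz":9,"twist":0,"claw":1},{"dx":-12.8,"dy":-15.7,"dz":9,"twist":0,"claw":1},{"dx":-12.8,"dy":-15.7,"dz":9,"twist":0,"claw":1}])

```text
time_s: 1.43
position: [0.4757, -0.1228, 0.0623]
tcp_rot: [[0.348, -0.937, -0.002], [-0.937, -0.348, 0.003], [-0.003, 0.001, -1.0]]
force: [0.3, -0.1, 0.0]
opening: 0.996
```

```bash
python3 go.py .476 -.124 .004; python3 - <<'E'
from rig import bot
import cv2
for n,b in(("top",(260,190,370,290)),("side",(240,110,360,230))):
    im=bot.capture(n)[:,:,::-1]; cv2.imwrite(f"pics/{n}1.png",im)
    cv2.imwrite(f"pics/{n}1c.png",cv2.resize(im[b[1]:b[3],b[0]:b[2]],None,fx=5,fy=5,interpolation=cv2.INTER_CUBIC))
E
```

```text
t 1.43 pos [ 475.72 -122.82   62.34] F [ 0.31 -0.13  0.01] M [ 0.008 -0.038  0.001] op 86.69 tilt [-1.8  2.6] q [-27.6  41.9]
shift cm [0.14 0.01 5.83] yaw -69.61
```

View pics/top1c.png

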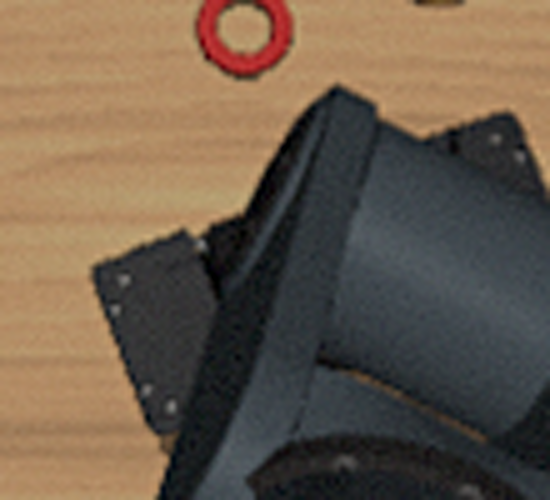

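View pics/side1c.png

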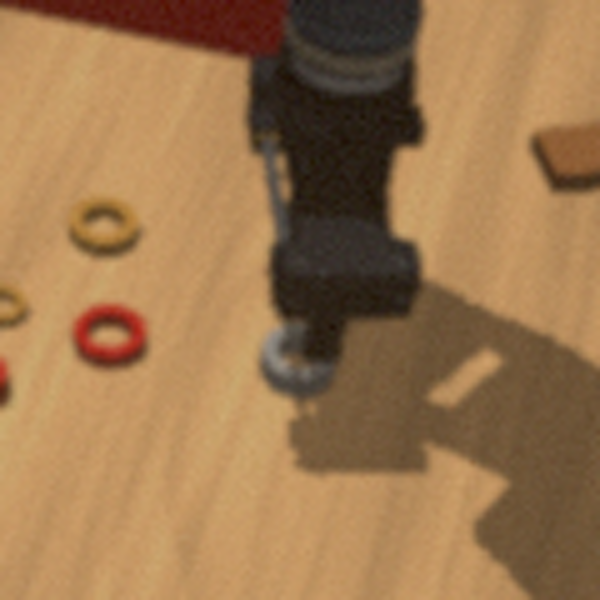

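The gripper sits over the grey ring at about (300,182) in the side view; the top view is blocked by the wrist. I'll descend.

>>> arm_command(plan=[{"dx":0.1,"dy":0,"dz":2.5,"twist":0,"claw":1},{"dx":0.1,"dy":0,"dz":4.5,"twist":0,"claw":1},{"dx":0.1,"dy":0,"dz":5.6,"twist":0,"claw":1},{"dx":0.1,"dy":0,"dz":5.8,"twist":0,"claw":1},{"dx":0.1,"dy":0,"dz":5.8,"twist":0,"claw":0.6},{"dx":0.1,"dy":0,"dz":5.8,"twist":0,"claw":0.3},{"dx":0.1,"dy":0,"dz":5.8,"twist":0,"claw":0.3},{"dx":0.1,"dy":0,"dz":5.8,"twist":0,"claw":0.3}])

```text
time_s: 2.2
position: [0.4767, -0.1258, 0.0061]
tcp_rot: [[0.345, -0.939, 0.002], [-0.939, -0.345, 0.001], [-0.0, -0.002, -1.0]]
force: [-0.1, 0.3, -1.2]
opening: 0.783
```

```bash
python3 go.py .476 -.124 .004
```

```text
t 2.2 pos [ 476.7  -125.77    6.07] F [-0.13  0.25 -1.19] M [ 0.043 -0.04  -0.001] op 68.14 tilt [1.6 0.8] q [-27.8  41.8]
shift cm [-0.19  0.    0.21] yaw -69.81
```

>>> arm_command(plan=[{"dx":-0.1,"dy":0,"dz":0.2,"twist":0,"claw":0.3},{"dx":-0.1,"dy":0,"dz":0.2,"twist":0,"claw":0.3},{"dx":-0.1,"dy":0,"dz":0.2,"twist":0,"claw":0.3},{"dx":-0.1,"dy":0,"dz":0.2,"twist":0,"claw":0.3},{"dx":-0.1,"dy":0,"dz":0.2,"twist":0,"claw":0.3},{"dx":-0.1,"dy":0,"dz":0.2,"twist":0,"claw":0.3},{"dx":-0.1,"dy":0,"dz":0.2,"twist":0,"claw":0.3},{"dx":-0.1,"dy":0,"dz":0.2,"twist":0,"claw":0.3}])

```text
time_s: 2.87
position: [0.4762, -0.1245, 0.0043]
tcp_rot: [[0.345, -0.939, 0.001], [-0.939, -0.345, 0.001], [-0.001, -0.002, -1.0]]
force: [-0.3, 1.9, 4.4]
opening: 0.535
```

```bash
python3 go.py .536 .2 .13
```

```text
t 2.87 pos [ 476.19 -124.51    4.27] F [-0.26  1.88  4.44] M [ 0.484  0.142 -0.007] op 46.57 tilt [1.3 1.2] q [-27.7  41.9]
shift cm [-28.4  -16.83 -12.53] yaw -69.81
```

>>> arm_command(plan=[{"dx":0,"dy":0,"dz":-1.5,"twist":0,"claw":0.3},{"dx":0,"dy":0,"dz":-4,"twist":0,"claw":0.3},{"dx":-3,"dy":-2,"dz":-7,"twist":0,"claw":0.3},{"dx":-6,"dy":-3.6,"dz":-9.5,"twist":0,"claw":0.3},{"dx":-9.5,"dy":-5.6,"dz":-11.5,"twist":0,"claw":0.3},{"dx":-13,"dy":-7.7,"dz":-12.2,"twist":0,"claw":0.3},{"dx":-16.5,"dy":-9.8,"dz":-12.2,"twist":0,"claw":0.3},{"dx":-20,"dy":-11.9,"dz":-12.2,"twist":0,"claw":0.3}])

```text
time_s: 3.53
position: [0.5182, 0.0992, 0.1273]
tcp_rot: [[0.345, -0.939, 0.004], [-0.939, -0.345, 0.001], [0.001, -0.004, -1.0]]
force: [-0.1, -1.0, -2.4]
opening: 0.537
```

```bash
python3 go.py .5363 .2003 .115
```

```text
t 3.53 pos [518.17  99.24 127.32] F [-0.07 -0.96 -2.36] M [-0.06  -0.029  0.025] op 46.72 tilt [3.6 0.7] q [-1.3 68.5]
shift cm [-8.86 -5.18  1.25] yaw -69.84
```

>>> arm_command(plan=[{"dx":-3,"dy":-1.7,"dz":0,"twist":0,"claw":0.3},{"dx":-6,"dy":-3.5,"dz":0.3,"twist":0,"claw":0.3},{"dx":-8,"dy":-4.7,"dz":0.6,"twist":0,"claw":0.3},{"dx":-8.9,"dy":-5.2,"dz":1,"twist":0,"claw":0.3},{"dx":-8.9,"dy":-5.2,"dz":1.2,"twist":0,"claw":0.3},{"dx":-8.9,"dy":-5.2,"dz":1.2,"twist":0,"claw":0.3}])

```text
time_s: 4.03
position: [0.5352, 0.2001, 0.1141]
tcp_rot: [[0.346, -0.938, 0.001], [-0.938, -0.346, -0.001], [0.001, -0.0, -1.0]]
force: [-0.5, -0.9, -2.2]
opening: 0.533
```

```bash
python3 go.py .5363 .2003 .095; python3 - <<'E'
from rig import bot
import cv2
for n,b in(("top",(130,170,240,270)),("side",(190,190,310,310))):
    im=bot.capture(n)[:,:,::-1]; cv2.imwrite(f"pics/{n}2.png",im)
    cv2.imwrite(f"pics/{n}2c.png",cv2.resize(im[b[1]:b[3],b[0]:b[2]],None,fx=5,fy=5,interpolation=cv2.INTER_CUBIC))
E
```

```text
t 4.03 pos [535.17 200.13 114.14] F [-0.47 -0.95 -2.2 ] M [-0.057  0.04   0.04 ] op 46.37 tilt [ 0.7 -0.7] q [ 9.3 79.1]
shift cm [ 0.02 -0.11  1.91] yaw -69.76
```

View pics/side2c.png

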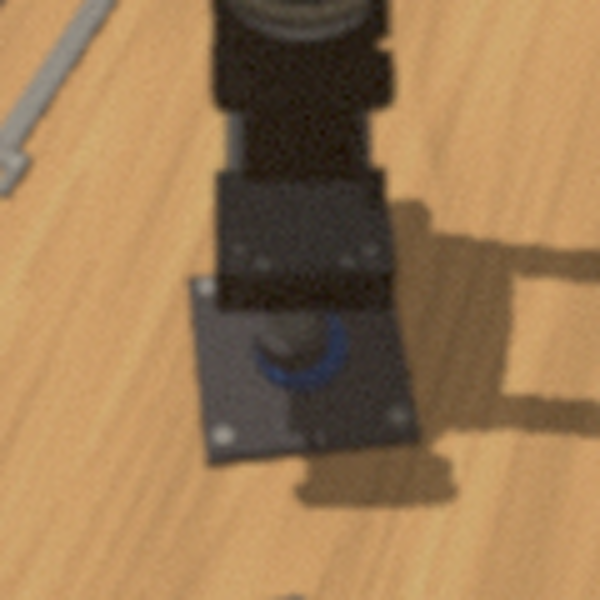

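View pics/top2c.png

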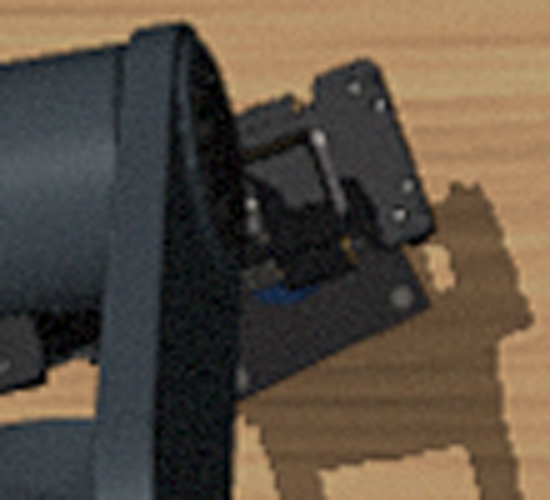

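>>> arm_command(plan=[{"dx":0,"dy":-0.1,"dz":0.5,"twist":0,"claw":0.3},{"dx":0,"dy":-0.1,"dz":1,"twist":0,"claw":0.3},{"dx":0,"dy":-0.1,"dz":1.4,"twist":0,"claw":0.3},{"dx":0,"dy":-0.1,"dz":1.6,"twist":0,"claw":0.3},{"dx":0,"dy":-0.1,"dz":1.8,"twist":0,"claw":0.3},{"dx":0,"dy":-0.1,"dz":1.9,"twist":0,"claw":0.3},{"dx":0,"dy":-0.1,"dz":2,"twist":0,"claw":0.3}])

```text
time_s: 4.72
position: [0.5366, 0.1994, 0.0947]
tcp_rot: [[0.344, -0.939, 0.002], [-0.939, -0.344, -0.0], [0.001, -0.001, -1.0]]
force: [0.5, 0.3, -1.6]
opening: 0.535
```

```bash
python3 go.py .5363 .2003 .09
```

```text
t 4.72 pos [536.63 199.41  94.71] F [ 0.54  0.34 -1.63] M [-0.011 -0.006 -0.014] op 46.57 tilt [ 1.5 -0.3] q [ 9.2 79.2]
shift cm [-0.1   0.    0.47] yaw -69.91
```

>>> arm_command(plan=[{"dx":-0.05,"dy":0,"dz":0.1,"twist":0,"claw":0.3},{"dx":-0.05,"dy":0,"dz":0.2,"twist":0,"claw":0.3},{"dx":-0.05,"dy":0,"dz":0.3,"twist":0,"claw":0.3},{"dx":-0.05,"dy":0,"dz":0.4,"twist":0,"claw":0.3}])

```text
time_s: 5.05
position: [0.5365, 0.2, 0.0907]
tcp_rot: [[0.344, -0.939, 0.002], [-0.939, -0.344, -0.0], [0.001, -0.002, -1.0]]
force: [-0.1, -0.4, -1.4]
opening: 0.54
```

```bash
python3 go.py .5363 .2003 .085
```

```text
t 5.05 pos [536.54 200.    90.71] F [-0.1  -0.4  -1.41] M [ 0.077  0.006 -0.069] op 46.97 tilt [ 1.8 -0.3] q [ 9.3 79.2]
shift cm [-0.04  0.01  0.57] yaw -69.89
```

>>> arm_command(plan=[{"dx":0,"dy":0,"dz":0.15,"twist":0,"claw":0.3},{"dx":0,"dy":0,"dz":0.3,"twist":0,"claw":0.3},{"dx":0,"dy":0,"dz":0.45,"twist":0,"claw":0.3},{"dx":0,"dy":0,"dz":0.6,"twist":0,"claw":0.3}])

```text
time_s: 5.38
position: [0.5365, 0.2, 0.0846]
tcp_rot: [[0.344, -0.939, 0.002], [-0.939, -0.344, -0.0], [0.001, -0.002, -1.0]]
force: [0.8, 0.1, -1.6]
opening: 0.535
```

```bash
python3 go.py .5363 .2003 .05
```

```text
t 5.38 pos [536.51 200.    84.56] F [ 0.76  0.13 -1.55] M [-0.046  0.006 -0.048] op 46.55 tilt [ 1.7 -0.2] q [ 9.3 79.2]
shift cm [-0.04  0.01  3.46] yaw -69.9
```

No side force with the ring 12 mm below the arbor's top, so it is threaded on. I keep going down.

>>> arm_command(plan=[{"dx":0,"dy":0,"dz":0.4,"twist":0,"claw":0.3},{"dx":0,"dy":0,"dz":0.8,"twist":0,"claw":0.3},{"dx":0,"dy":0,"dz":1.2,"twist":0,"claw":0.3},{"dx":0,"dy":0,"dz":1.6,"twist":0,"claw":0.3},{"dx":0,"dy":0,"dz":2,"twist":0,"claw":0.3},{"dx":0,"dy":0,"dz":2.4,"twist":0,"claw":0.3},{"dx":0,"dy":0,"dz":2.8,"twist":0,"claw":0.3},{"dx":0,"dy":0,"dz":3.2,"twist":0,"claw":0.3}])

```text
time_s: 6.05
position: [0.5366, 0.2, 0.0521]
tcp_rot: [[0.344, -0.939, 0.002], [-0.939, -0.344, -0.0], [0.001, -0.002, -1.0]]
force: [0.9, 0.8, -2.0]
opening: 0.54
```

```bash
python3 go.py .5363 .2003 .044
```

```text
t 6.05 pos [536.6  199.98  52.11] F [ 0.9   0.76 -1.97] M [-0.008 -0.056 -0.055] op 47.01 tilt [ 1.7 -0.3] q [ 9.3 79.2]
shift cm [-0.04  0.02  0.81] yaw -69.9
```

>>> arm_command(plan=[{"dx":0,"dy":0,"dz":0.2,"twist":0,"claw":0.3},{"dx":0,"dy":0,"dz":0.4,"twist":0,"claw":0.3},{"dx":0,"dy":0,"dz":0.55,"twist":0,"claw":0.3},{"dx":0,"dy":0,"dz":0.65,"twist":0,"claw":0.3},{"dx":0,"dy":0,"dz":0.7,"twist":0,"claw":0.3},{"dx":0,"dy":0,"dz":0.75,"twist":0,"claw":0.3},{"dx":0,"dy":0,"dz":0.8,"twist":0,"claw":0.3}])

```text
time_s: 6.63
position: [0.5368, 0.2, 0.0443]
tcp_rot: [[0.344, -0.939, 0.002], [-0.939, -0.344, -0.0], [0.001, -0.002, -1.0]]
force: [-0.2, -1.0, 4.2]
opening: 0.535
```

```bash
python3 go.py .5363 .2003 .044
```

```text
t 6.63 pos [536.75 200.03  44.32] F [-0.2  -1.04  4.17] M [0.034 0.177 0.061] op 46.58 tilt [ 2.1 -0.2] q [ 9.3 79.2]
shift cm [-0.04  0.03  0.03] yaw -69.9
```

>>> arm_command(plan=[{"dx":0,"dy":0,"dz":0.05,"twist":0,"claw":0.3},{"dx":0,"dy":0,"dz":0.1,"twist":0,"claw":0.3}])

```text
time_s: 6.8
position: [0.5368, 0.2, 0.0442]
tcp_rot: [[0.344, -0.939, 0.002], [-0.939, -0.344, -0.0], [0.001, -0.002, -1.0]]
force: [-2.4, -1.1, 9.4]
opening: 0.535
```

```bash
python3 go.py .5363 .2003 .044
```

```text
t 6.8 pos [536.77 200.03  44.24] F [-2.36 -1.13  9.39] M [-0.06   0.448  0.018] op 46.58 tilt [ 2.3 -0.2] q [ 9.3 79.2]
shift cm [-0.04  0.03  0.02] yaw -69.89
```

Seated: TCP stopped at z 44.2 mm against a rising force, which equals the shoulder (40) plus the 4.3 mm grip height. I release.

>>> arm_command(plan=[{"dx":0,"dy":0,"dz":0,"twist":0,"claw":0.85},{"dx":0,"dy":0,"dz":0,"twist":0,"claw":0.85},{"dx":0,"dy":0,"dz":0,"twist":0,"claw":0.85},{"dx":0,"dy":0,"dz":0,"twist":0,"claw":0.85},{"dx":0,"dy":0,"dz":0,"twist":0,"claw":0.85},{"dx":0,"dy":0,"dz":-1,"twist":0,"claw":0.85},{"dx":0,"dy":0,"dz":-4,"twist":0,"claw":1},{"dx":0,"dy":0,"dz":-7.5,"twist":0,"claw":1}])

```text
time_s: 7.47
position: [0.5348, 0.1997, 0.1185]
tcp_rot: [[0.344, -0.939, -0.003], [-0.939, -0.344, -0.001], [-0.0, 0.004, -1.0]]
force: [0.8, 0.2, 0.2]
opening: 0.925
```

```bash
python3 go.py .630 -.2045 .08
```

```text
t 7.47 pos [534.75 199.66 118.47] F [0.81 0.16 0.22] M [-0.017 -0.011 -0.002] op 80.45 tilt [-3.4 -1.1] q [ 9.3 79.2]
shift cm [41.23  4.93  3.86] yaw -69.9
```

>>> arm_command(plan=[{"dx":3,"dy":0.4,"dz":-0.5,"twist":0,"claw":1},{"dx":7,"dy":0.9,"dz":-0.5,"twist":0,"claw":1},{"dx":11,"dy":1.4,"dz":0,"twist":0,"claw":1},{"dx":15,"dy":1.9,"dz":0,"twist":0,"claw":1},{"dx":19,"dy":2.4,"dz":0,"twist":0,"claw":1},{"dx":23,"dy":2.9,"dz":0.5,"twist":0,"claw":1},{"dx":27,"dy":3.4,"dz":1,"twist":0,"claw":1},{"dx":31,"dy":3.8,"dz":1,"twist":0,"claw":1}])

```text
time_s: 8.13
position: [0.6049, -0.1064, 0.1084]
tcp_rot: [[0.343, -0.939, -0.005], [-0.939, -0.343, -0.001], [-0.001, 0.005, -1.0]]
force: [-0.6, 0.6, -0.5]
opening: 1.0
```

```bash
python3 go.py .630 -.2045 .05
```

```text
t 8.13 pos [ 604.92 -106.39  108.42] F [-0.59  0.62 -0.51] M [ 0.053 -0.071  0.008] op 86.99 tilt [-4.9 -0.6] q [-20.3  49.7]
shift cm [10.08  0.99  5.84] yaw -69.92
```

>>> arm_command(plan=[{"dx":3.5,"dy":0.4,"dz":1,"twist":0,"claw":1},{"dx":7,"dy":0.7,"dz":2,"twist":0,"claw":1},{"dx":9.5,"dy":0.9,"dz":4,"twist":0,"claw":1},{"dx":10.1,"dy":1,"dz":5.8,"twist":0,"claw":1},{"dx":10.1,"dy":1,"dz":5.8,"twist":0,"claw":1},{"dx":10.1,"dy":1,"dz":5.8,"twist":0,"claw":1}])

```text
time_s: 8.63
position: [0.6288, -0.2044, 0.0497]
tcp_rot: [[0.342, -0.94, -0.008], [-0.94, -0.342, 0.001], [-0.004, 0.007, -1.0]]
force: [-0.1, 0.1, -0.3]
opening: 0.997
```

```bash
python3 go.py .630 -.2045 .0035;  python3 - <<'E'
from rig import bot
import cv2
for n,b in(("top",(150,130,400,260)),("side",(200,110,320,290))):
    im=bot.capture(n)[:,:,::-1]; cv2.imwrite(f"pics/{n}3.png",im)
    cv2.imwrite(f"pics/{n}3c.png",cv2.resize(im[b[1]:b[3],b[0]:b[2]],None,fx=3,fy=3,interpolation=cv2.INTER_CUBIC))
E
```

```text
t 8.63 pos [ 628.76 -204.42   49.68] F [-0.13  0.14 -0.28] M [-0.027  0.013 -0.014] op 86.75 tilt [-7.6  1.2] q [-27.6  42.5]
shift cm [ 0.07 -0.14  4.62] yaw -69.98
```

View pics/side3c.png

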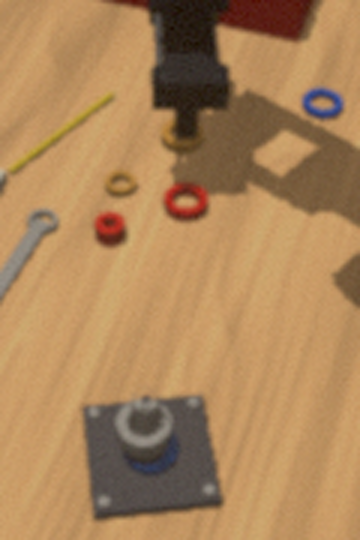

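View pics/top3c.png

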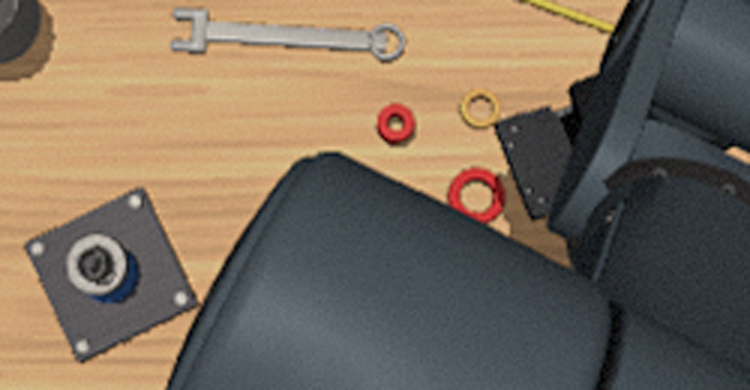

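The grey ring sits flat on the shoulder round the arbor (side about (248,253), top about (183,218)), and the gripper is over the larger brass ring. I descend and grasp it.

>>> arm_command(plan=[{"dx":0,"dy":-0.1,"dz":2.5,"twist":0,"claw":0.8},{"dx":0,"dy":-0.1,"dz":4,"twist":0,"claw":0.75},{"dx":0,"dy":-0.1,"dz":4.5,"twist":0,"claw":0.7},{"dx":0,"dy":-0.1,"dz":4.6,"twist":0,"claw":0.3},{"dx":0,"dy":-0.1,"dz":4.6,"twist":0,"claw":0.3},{"dx":0,"dy":-0.1,"dz":4.6,"twist":0,"claw":0.3},{"dx":0,"dy":-0.1,"dz":4.6,"twist":0,"claw":0.3},{"dx":0,"dy":-0.1,"dz":4.6,"twist":0,"claw":0.3}])

```text
time_s: 9.4
position: [0.6318, -0.2037, 0.0069]
tcp_rot: [[0.344, -0.939, -0.002], [-0.939, -0.344, -0.002], [0.001, 0.002, -1.0]]
force: [0.4, 1.6, 4.1]
opening: 0.537
```

```bash
python3 go.py .630 -.2045 .0035
```

```text
t 9.4 pos [ 631.84 -203.68    6.88] F [0.43 1.63 4.11] M [ 0.145 -0.055  0.003] op 46.74 tilt [-2.  -1.5] q [-27.4  42.5]
shift cm [0.01 0.2  0.34] yaw -69.86
```

>>> arm_command(plan=[{"dx":0,"dy":0,"dz":0,"twist":0,"claw":0.7},{"dx":0,"dy":0,"dz":0,"twist":0,"claw":0.7},{"dx":0,"dy":0.1,"dz":0.2,"twist":0,"claw":0.7},{"dx":0,"dy":0.2,"dz":0.3,"twist":0,"claw":0.7},{"dx":0,"dy":0.2,"dz":0.3,"twist":0,"claw":0.7},{"dx":0,"dy":0.2,"dz":0.3,"twist":0,"claw":0.7}])

```text
time_s: 9.9
position: [0.6296, -0.2043, 0.0035]
tcp_rot: [[0.344, -0.939, -0.003], [-0.939, -0.344, -0.001], [0.0, 0.003, -1.0]]
force: [0.2, 0.5, 0.6]
opening: 0.698
```

```bash
python3 go.py .6295 -.204 .0035
```

```text
t 9.9 pos [ 629.57 -204.34    3.53] F [0.17 0.47 0.59] M [ 0.027 -0.012 -0.043] op 60.71 tilt [-2.7 -1.1] q [-27.6  42.4]
shift cm [-0.03 -0.01  0.  ] yaw -69.87
```

>>> arm_command(plan=[{"dx":0,"dy":0,"dz":0,"twist":0,"claw":0.3},{"dx":0,"dy":0,"dz":0,"twist":0,"claw":0.3},{"dx":0,"dy":0,"dz":0,"twist":0,"claw":0.3},{"dx":0,"dy":0,"dz":0,"twist":0,"claw":0.3},{"dx":0,"dy":0,"dz":0,"twist":0,"claw":0.3},{"dx":0,"dy":0,"dz":0,"twist":0,"claw":0.3}])

```text
time_s: 10.4
position: [0.6296, -0.2043, 0.0035]
tcp_rot: [[0.344, -0.939, -0.003], [-0.939, -0.344, -0.001], [0.0, 0.003, -1.0]]
force: [-0.2, 0.0, 0.2]
opening: 0.538
```

```bash
python3 go.py .5366 .200 .13
```

```text
t 10.4 pos [ 629.57 -204.35    3.49] F [-0.24  0.04  0.24] M [-0.116 -0.032 -0.005] op 46.83 tilt [-2.7 -1.2] q [-27.6  42.4]
shift cm [-41.16  -5.15 -12.67] yaw -69.87
```

>>> arm_command(plan=[{"dx":0,"dy":0,"dz":-1.5,"twist":0,"claw":0.3},{"dx":0,"dy":0,"dz":-4.5,"twist":0,"claw":0.3},{"dx":-2.5,"dy":-0.3,"dz":-7.5,"twist":0,"claw":0.3},{"dx":-5.5,"dy":-0.7,"dz":-10,"twist":0,"claw":0.3},{"dx":-9,"dy":-1.1,"dz":-12,"twist":0,"claw":0.3},{"dx":-13,"dy":-1.6,"dz":-12.6,"twist":0,"claw":0.3},{"dx":-17,"dy":-2.1,"dz":-12.6,"twist":0,"claw":0.3},{"dx":-21,"dy":-2.6,"dz":-12.6,"twist":0,"claw":0.3}])

```text
time_s: 11.07
position: [0.5819, 0.0033, 0.1315]
tcp_rot: [[0.343, -0.939, 0.0], [-0.939, -0.343, -0.002], [0.001, 0.0, -1.0]]
force: [0.5, 0.6, -2.0]
opening: 0.54
```

```bash
python3 go.py .5366 .200 .11
```

```text
t 11.07 pos [581.93   3.32 131.52] F [ 0.53  0.61 -1.95] M [ 0.009  0.053 -0.015] op 47.01 tilt [ 0.  -1.5] q [-10.6  59.4]
shift cm [-20.03  -2.5    2.12] yaw -69.92
```

>>> arm_command(plan=[{"dx":-4,"dy":-0.5,"dz":0,"twist":0,"claw":0.3},{"dx":-8,"dy":-1,"dz":0,"twist":0,"claw":0.3},{"dx":-12,"dy":-1.5,"dz":0.3,"twist":0,"claw":0.3},{"dx":-16,"dy":-2,"dz":0.7,"twist":0,"claw":0.3},{"dx":-18.8,"dy":-2.4,"dz":1.2,"twist":0,"claw":0.3},{"dx":-20,"dy":-2.5,"dz":1.7,"twist":0,"claw":0.3},{"dx":-20,"dy":-2.5,"dz":2.1,"twist":0,"claw":0.3},{"dx":-20,"dy":-2.5,"dz":2.1,"twist":0,"claw":0.3}])

```text
time_s: 11.73
position: [0.5361, 0.1996, 0.1099]
tcp_rot: [[0.345, -0.939, -0.001], [-0.939, -0.345, -0.002], [0.002, 0.002, -1.0]]
force: [-0.2, -0.0, -1.0]
opening: 0.534
```

```bash
python3 go.py .5366 .200 .098
```

```text
t 11.73 pos [536.14 199.6  109.89] F [-0.19 -0.03 -1.04] M [-0.011  0.006  0.016] op 46.49 tilt [-1.  -2.5] q [ 9.3 79.2]
shift cm [-0.02 -0.06  1.19] yaw -69.82
```

>>> arm_command(plan=[{"dx":0,"dy":0,"dz":0.4,"twist":0,"claw":0.3},{"dx":0,"dy":0,"dz":0.8,"twist":0,"claw":0.3},{"dx":0,"dy":0,"dz":1.1,"twist":0,"claw":0.3},{"dx":0,"dy":0,"dz":1.3,"twist":0,"claw":0.3},{"dx":0,"dy":0,"dz":1.4,"twist":0,"claw":0.3},{"dx":0,"dy":0,"dz":1.5,"twist":0,"claw":0.3},{"dx":0,"dy":0,"dz":1.6,"twist":0,"claw":0.3},{"dx":0,"dy":0,"dz":1.7,"twist":0,"claw":0.3}])

```text
time_s: 12.4
position: [0.5363, 0.1995, 0.0929]
tcp_rot: [[0.345, -0.939, -0.001], [-0.939, -0.345, -0.002], [0.002, 0.002, -1.0]]
force: [-0.4, -0.2, -1.7]
opening: 0.538
```

```bash
python3 go.py .5366 .200 .098
```

```text
t 12.4 pos [536.26 199.47  92.9 ] F [-0.42 -0.2  -1.74] M [-0.006  0.047 -0.03 ] op 46.83 tilt [-0.7 -2.4] q [ 9.3 79.2]
shift cm [-0.04 -0.05 -0.51] yaw -69.83
```

>>> arm_command(plan=[{"dx":0,"dy":0,"dz":0.1,"twist":0,"claw":0.3},{"dx":0,"dy":0,"dz":0.2,"twist":0,"claw":0.3},{"dx":0,"dy":0,"dz":0.35,"twist":0,"claw":0.3},{"dx":0,"dy":0,"dz":0.5,"twist":0,"claw":0.3},{"dx":0,"dy":0,"dz":0.65,"twist":0,"claw":0.3}])

```text
time_s: 12.82
position: [0.5363, 0.1995, 0.0863]
tcp_rot: [[0.345, -0.939, -0.001], [-0.939, -0.345, -0.002], [0.002, 0.001, -1.0]]
force: [0.2, 0.6, -2.1]
opening: 0.538
```

```bash
python3 go.py .5366 .200 .0635
```

```text
t 12.82 pos [536.25 199.53  86.28] F [ 0.22  0.63 -2.11] M [0.055 0.019 0.006] op 46.81 tilt [-0.7 -2.4] q [ 9.3 79.2]
shift cm [-0.04 -0.05  2.28] yaw -69.82
```

Threaded with no force. Down to about 2 mm above the seat, then slow.

>>> arm_command(plan=[{"dx":0,"dy":0,"dz":0.4,"twist":0,"claw":0.3},{"dx":0,"dy":0,"dz":0.8,"twist":0,"claw":0.3},{"dx":0,"dy":0,"dz":1.2,"twist":0,"claw":0.3},{"dx":0,"dy":0,"dz":1.5,"twist":0,"claw":0.3},{"dx":0,"dy":0,"dz":1.8,"twist":0,"claw":0.3},{"dx":0,"dy":0,"dz":2,"twist":0,"claw":0.3},{"dx":0,"dy":0,"dz":2.1,"twist":0,"claw":0.3}])

```text
time_s: 13.4
position: [0.536, 0.1995, 0.0648]
tcp_rot: [[0.345, -0.939, -0.001], [-0.939, -0.345, -0.002], [0.002, 0.002, -1.0]]
force: [-0.7, -0.1, -2.3]
opening: 0.536
```

```bash
python3 go.py .5366 .200 .0635
```

```text
t 13.4 pos [536.02 199.45  64.8 ] F [-0.68 -0.15 -2.27] M [0.036 0.004 0.017] op 46.6 tilt [-1.4 -2.5] q [ 9.3 79.2]
shift cm [-0.03 -0.07  0.13] yaw -69.82
```

>>> arm_command(plan=[{"dx":0,"dy":0,"dz":0.05,"twist":0,"claw":0.3},{"dx":0,"dy":0,"dz":0.1,"twist":0,"claw":0.3},{"dx":0,"dy":0,"dz":0.15,"twist":0,"claw":0.3},{"dx":0,"dy":0,"dz":0.2,"twist":0,"claw":0.3}])

```text
time_s: 13.73
position: [0.5362, 0.1995, 0.0634]
tcp_rot: [[0.345, -0.939, -0.001], [-0.939, -0.345, -0.002], [0.002, 0.002, -1.0]]
force: [-2.0, -0.8, 5.9]
opening: 0.538
```

```bash
python3 go.py .5366 .200 .0635
```

```text
t 13.73 pos [536.21 199.47  63.35] F [-1.96 -0.8   5.88] M [-0.057  0.254  0.034] op 46.8 tilt [-0.9 -2.4] q [ 9.3 79.2]
shift cm [-0.04 -0.06 -0.01] yaw -69.82
```

Seated at the expected height (63.4 mm, predicted 63.5) with about 8 N. I release and go for the thin ring.

>>> arm_command(plan=[{"dx":0,"dy":0,"dz":0,"twist":0,"claw":0.85},{"dx":0,"dy":0,"dz":0,"twist":0,"claw":0.85},{"dx":0,"dy":0,"dz":0,"twist":0,"claw":0.85},{"dx":0,"dy":0,"dz":0,"twist":0,"claw":0.85},{"dx":0,"dy":0,"dz":0,"twist":0,"claw":0.85},{"dx":0,"dy":0,"dz":-1,"twist":0,"claw":0.85},{"dx":0,"dy":0,"dz":-4,"twist":0,"claw":1},{"dx":0,"dy":0,"dz":-6,"twist":0,"claw":1}])

```text
time_s: 14.4
position: [0.5363, 0.1996, 0.1248]
tcp_rot: [[0.345, -0.939, -0.001], [-0.939, -0.345, -0.002], [0.002, 0.002, -1.0]]
force: [0.7, 0.2, -0.3]
opening: 0.925
```

```bash
python3 go.py .493 -.3123 .1
```

```text
t 14.4 pos [536.3  199.65 124.76] F [ 0.68  0.15 -0.27] M [ 0.056 -0.044 -0.012] op 80.5 tilt [-1.2 -2.4] q [ 9.3 79.2]
shift cm [46.55 21.72  2.6 ] yaw -69.82
```

>>> arm_command(plan=[{"dx":46.5,"dy":21.7,"dz":2,"twist":0,"claw":1},{"dx":46.5,"dy":21.7,"dz":2,"twist":0,"claw":1},{"dx":46.5,"dy":21.7,"dz":2,"twist":0,"claw":1},{"dx":46.5,"dy":21.7,"dz":2,"twist":0,"claw":1},{"dx":46.5,"dy":21.7,"dz":2,"twist":0,"claw":1},{"dx":46.5,"dy":21.7,"dz":2,"twist":0,"claw":1},{"dx":46.5,"dy":21.7,"dz":2,"twist":0,"claw":1},{"dx":46.5,"dy":21.7,"dz":2,"twist":0,"claw":1}])

```text
time_s: 15.07
position: [0.5079, -0.1344, 0.1129]
tcp_rot: [[0.345, -0.939, -0.0], [-0.939, -0.345, -0.003], [0.003, 0.001, -1.0]]
force: [1.3, -0.1, 0.1]
opening: 0.998
```

```bash
python3 go.py .493 -.3123 .05
```

```text
t 15.07 pos [ 507.95 -134.39  112.91] F [ 1.32 -0.13  0.06] M [ 0.007 -0.043  0.043] op 86.84 tilt [-0.1 -2.8] q [-26.9  43. ]
shift cm [16.17  7.53  6.34] yaw -69.82
```

>>> arm_command(plan=[{"dx":3.5,"dy":1.6,"dz":0,"twist":0,"claw":1},{"dx":7,"dy":3.2,"dz":0.5,"twist":0,"claw":1},{"dx":10.5,"dy":4.9,"dz":1.5,"twist":0,"claw":1},{"dx":14,"dy":6.5,"dz":3,"twist":0,"claw":0.9},{"dx":16.2,"dy":7.5,"dz":5,"twist":0,"claw":0.8},{"dx":16.2,"dy":7.5,"dz":6.3,"twist":0,"claw":0.8},{"dx":16.2,"dy":7.5,"dz":6.3,"twist":0,"claw":0.8},{"dx":16.2,"dy":7.5,"dz":6.3,"twist":0,"claw":0.8}])

```text
time_s: 15.73
position: [0.4927, -0.3121, 0.0502]
tcp_rot: [[0.344, -0.939, -0.002], [-0.939, -0.344, -0.001], [0.0, 0.002, -1.0]]
force: [0.1, 0.6, -0.5]
opening: 0.81
```

```bash
python3 go.py .493 -.3123 .0025;  python3 - <<'E'
from rig import bot
import cv2
for n,b in(("top",(150,130,400,260)),("side",(200,90,350,290))):
    im=bot.capture(n)[:,:,::-1]; cv2.imwrite(f"pics/{n}4.png",im)
    cv2.imwrite(f"pics/{n}4c.png",cv2.resize(im[b[1]:b[3],b[0]:b[2]],None,fx=3,fy=3,interpolation=cv2.INTER_CUBIC))
E
```

```text
t 15.73 pos [ 492.67 -312.11   50.16] F [ 0.13  0.63 -0.47] M [-0.019 -0.054  0.018] op 70.47 tilt [-1.7 -1.1] q [-43.3  26.7]
shift cm [ 0.03 -0.03  4.77] yaw -69.87
```

View pics/side4c.png

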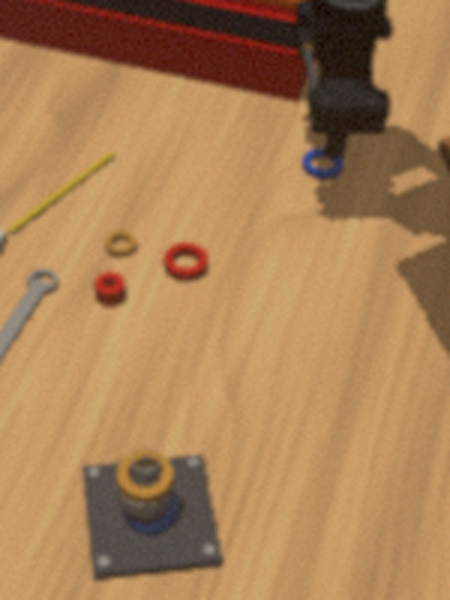

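The brass ring lies flat on the grey one (side about (248,248)), and the gripper is over the blue ring at about (307,145). I descend, then close.

>>> arm_command(plan=[{"dx":0,"dy":0,"dz":2,"twist":0,"claw":0.72},{"dx":0,"dy":0,"dz":3.5,"twist":0,"claw":0.72},{"dx":0,"dy":0,"dz":4.3,"twist":0,"claw":0.72},{"dx":0,"dy":0,"dz":4.6,"twist":0,"claw":0.72},{"dx":0,"dy":0,"dz":4.7,"twist":0,"claw":0.72},{"dx":0,"dy":0,"dz":4.75,"twist":0,"claw":0.72},{"dx":0,"dy":0,"dz":4.75,"twist":0,"claw":0.72}])

```text
time_s: 16.42
position: [0.4944, -0.3122, 0.0047]
tcp_rot: [[0.346, -0.938, 0.002], [-0.938, -0.346, -0.004], [0.004, -0.0, -1.0]]
force: [0.1, -0.3, -0.0]
opening: 0.719
```

```bash
python3 go.py .493 -.3123 .0025
```

```text
t 16.42 pos [ 494.38 -312.17    4.67] F [ 0.13 -0.32 -0.03] M [-0.001  0.057 -0.016] op 62.58 tilt [ 1.5 -4.1] q [-43.2  26.7]
shift cm [-0.04  0.13  0.22] yaw -69.74
```

>>> arm_command(plan=[{"dx":0,"dy":0.1,"dz":0.2,"twist":0,"claw":0.7},{"dx":0,"dy":0.1,"dz":0.2,"twist":0,"claw":0.3},{"dx":0,"dy":0.1,"dz":0.2,"twist":0,"claw":0.3},{"dx":0,"dy":0.1,"dz":0.2,"twist":0,"claw":0.3},{"dx":0,"dy":0.1,"dz":0.2,"twist":0,"claw":0.3},{"dx":0,"dy":0.1,"dz":0.2,"twist":0,"claw":0.3},{"dx":0,"dy":0.1,"dz":0.2,"twist":0,"claw":0.3},{"dx":0,"dy":0.1,"dz":0.2,"twist":0,"claw":0.3}])

```text
time_s: 17.08
position: [0.4935, -0.3127, 0.0029]
tcp_rot: [[0.346, -0.938, 0.002], [-0.938, -0.346, -0.004], [0.005, -0.0, -1.0]]
force: [-1.1, 0.7, 1.5]
opening: 0.529
```

```bash
python3 go.py .5365 .1998 .13
```

```text
t 17.08 pos [ 493.5  -312.72    2.86] F [-1.13  0.7   1.48] M [-0.006  0.056  0.041] op 46.06 tilt [ 1.7 -4.5] q [-43.2  26.6]
shift cm [-46.53 -21.79 -12.94] yaw -69.73
```

>>> arm_command(plan=[{"dx":0,"dy":0,"dz":-1.5,"twist":0,"claw":0.3},{"dx":0,"dy":0,"dz":-4.5,"twist":0,"claw":0.3},{"dx":-2,"dy":-1,"dz":-7.5,"twist":0,"claw":0.3},{"dx":-5,"dy":-2.3,"dz":-10,"twist":0,"claw":0.3},{"dx":-8.5,"dy":-4,"dz":-12,"twist":0,"claw":0.3},{"dx":-12,"dy":-5.6,"dz":-12.7,"twist":0,"claw":0.3},{"dx":-15.5,"dy":-7.2,"dz":-12.7,"twist":0,"claw":0.3},{"dx":-19,"dy":-8.9,"dz":-12.7,"twist":0,"claw":0.3}])

```text
time_s: 17.75
position: [0.511, -0.1015, 0.1298]
tcp_rot: [[0.346, -0.938, 0.003], [-0.938, -0.346, -0.005], [0.006, -0.001, -1.0]]
force: [0.1, -0.2, -0.7]
opening: 0.533
```

```bash
python3 go.py .5365 .1998 .125
```

```text
t 17.75 pos [ 510.96 -101.51  129.82] F [ 0.15 -0.16 -0.68] M [ 0.028 -0.024 -0.012] op 46.33 tilt [ 3.1 -4.9] q [-23.4  46.5]
shift cm [-27.4  -12.81   0.34] yaw -69.79
```

>>> arm_command(plan=[{"dx":-3.6,"dy":-1.7,"dz":0,"twist":0,"claw":0.3},{"dx":-7.2,"dy":-3.4,"dz":0,"twist":0,"claw":0.3},{"dx":-10.8,"dy":-5,"dz":0,"twist":0,"claw":0.3},{"dx":-14.4,"dy":-6.7,"dz":0,"twist":0,"claw":0.3},{"dx":-18,"dy":-8.4,"dz":0,"twist":0,"claw":0.3},{"dx":-21.6,"dy":-10.1,"dz":0.3,"twist":0,"claw":0.3},{"dx":-24.8,"dy":-11.6,"dz":0.5,"twist":0,"claw":0.3},{"dx":-27.4,"dy":-12.8,"dz":0.7,"twist":0,"claw":0.3}])

```text
time_s: 18.42
position: [0.5359, 0.2027, 0.1211]
tcp_rot: [[0.347, -0.938, 0.003], [-0.938, -0.347, -0.004], [0.005, -0.001, -1.0]]
force: [0.7, 0.8, -0.8]
opening: 0.53
```

```bash
python3 go.py .5365 .1998 .099
```

```text
t 18.42 pos [535.88 202.72 121.06] F [ 0.69  0.83 -0.83] M [-0.022  0.02  -0.009] op 46.14 tilt [ 2.7 -4.4] q [ 9.7 79.6]
shift cm [0.28 0.05 2.21] yaw -69.7
```

>>> arm_command(plan=[{"dx":0.2,"dy":0,"dz":0.5,"twist":0,"claw":0.3},{"dx":0.3,"dy":0,"dz":1,"twist":0,"claw":0.3},{"dx":0.3,"dy":0,"dz":1.5,"twist":0,"claw":0.3},{"dx":0.3,"dy":0,"dz":2,"twist":0,"claw":0.3},{"dx":0.3,"dy":0,"dz":2.1,"twist":0,"claw":0.3},{"dx":0.3,"dy":0,"dz":2.1,"twist":0,"claw":0.3}])

```text
time_s: 18.92
position: [0.5366, 0.1984, 0.0995]
tcp_rot: [[0.345, -0.939, 0.001], [-0.939, -0.345, -0.005], [0.005, 0.001, -1.0]]
force: [0.5, -0.1, 0.9]
opening: 0.533
```

```bash
python3 go.py .5365 .1998 .091
```

```text
t 18.92 pos [536.64 198.43  99.46] F [ 0.46 -0.06  0.91] M [ 0.043  0.028 -0.006] op 46.34 tilt [ 1.1 -4.8] q [ 9.3 79.3]
shift cm [-0.14 -0.03  0.84] yaw -69.82
```

>>> arm_command(plan=[{"dx":-0.15,"dy":0,"dz":0.1,"twist":0,"claw":0.3},{"dx":-0.15,"dy":0,"dz":0.2,"twist":0,"claw":0.3},{"dx":-0.15,"dy":0,"dz":0.35,"twist":0,"claw":0.3},{"dx":-0.15,"dy":0,"dz":0.45,"twist":0,"claw":0.3},{"dx":-0.15,"dy":0,"dz":0.55,"twist":0,"claw":0.3},{"dx":-0.15,"dy":0,"dz":0.65,"twist":0,"claw":0.3},{"dx":-0.15,"dy":0,"dz":0.75,"twist":0,"claw":0.3},{"dx":-0.15,"dy":0,"dz":0.85,"twist":0,"claw":0.3}])

```text
time_s: 19.58
position: [0.5361, 0.1999, 0.0909]
tcp_rot: [[0.345, -0.939, 0.001], [-0.939, -0.345, -0.005], [0.005, 0.001, -1.0]]
force: [0.2, 0.4, -0.5]
opening: 0.533
```

```bash
python3 go.py .5365 .1998 .0769
```

```text
t 19.58 pos [536.13 199.88  90.88] F [ 0.22  0.39 -0.55] M [-0.001 -0.028  0.048] op 46.38 tilt [ 1.2 -4.8] q [ 9.4 79.5]
shift cm [ 0.01 -0.03  1.4 ] yaw -69.81
```

Threaded (ring underside about 88 mm, no force). I lower it towards the seat at TCP about 76.9 mm.

>>> arm_command(plan=[{"dx":0,"dy":0,"dz":0.2,"twist":0,"claw":0.3},{"dx":0,"dy":0,"dz":0.4,"twist":0,"claw":0.3},{"dx":0,"dy":0,"dz":0.6,"twist":0,"claw":0.3},{"dx":0,"dy":0,"dz":0.8,"twist":0,"claw":0.3},{"dx":0,"dy":0,"dz":1,"twist":0,"claw":0.3},{"dx":0,"dy":0,"dz":1.1,"twist":0,"claw":0.3},{"dx":0,"dy":0,"dz":1.2,"twist":0,"claw":0.3},{"dx":0,"dy":0,"dz":1.25,"twist":0,"claw":0.3}])

```text
time_s: 20.25
position: [0.5361, 0.1998, 0.0782]
tcp_rot: [[0.345, -0.939, 0.001], [-0.939, -0.345, -0.005], [0.005, 0.001, -1.0]]
force: [0.5, 0.3, -1.3]
opening: 0.531
```

```bash
python3 go.py .5365 .1998 .0769
```

```text
t 20.25 pos [536.1 199.8  78.2] F [ 0.49  0.26 -1.3 ] M [0.014 0.006 0.034] op 46.15 tilt [ 0.9 -4.8] q [ 9.4 79.5]
shift cm [ 0.01 -0.04  0.13] yaw -69.81
```

>>> arm_command(plan=[{"dx":0,"dy":0,"dz":0.05,"twist":0,"claw":0.3},{"dx":0,"dy":0,"dz":0.1,"twist":0,"claw":0.3},{"dx":0,"dy":0,"dz":0.15,"twist":0,"claw":0.3},{"dx":0,"dy":0,"dz":0.2,"twist":0,"claw":0.3}])

```text
time_s: 20.58
position: [0.5362, 0.1998, 0.0768]
tcp_rot: [[0.345, -0.939, 0.001], [-0.939, -0.345, -0.005], [0.005, 0.0, -1.0]]
force: [-1.1, -0.8, 7.1]
opening: 0.532
```

```bash
python3 go.py .5365 .1998 .0769
```

```text
t 20.58 pos [536.2  199.81  76.76] F [-1.1  -0.84  7.08] M [-0.141  0.276  0.025] op 46.33 tilt [ 1.2 -4.8] q [ 9.4 79.5]
shift cm [ 0.01 -0.03 -0.01] yaw -69.81
```

Seated at 76.8 mm (predicted 76.9) with about 8 N. I release and withdraw upward.

>>> arm_command(plan=[{"dx":0,"dy":0,"dz":0,"twist":0,"claw":0.85},{"dx":0,"dy":0,"dz":0,"twist":0,"claw":0.85},{"dx":0,"dy":0,"dz":0,"twist":0,"claw":0.85},{"dx":0,"dy":0,"dz":0,"twist":0,"claw":0.85},{"dx":0,"dy":0,"dz":0,"twist":0,"claw":0.85},{"dx":0,"dy":0,"dz":-1,"twist":0,"claw":0.85},{"dx":0,"dy":0,"dz":-4,"twist":0,"claw":1},{"dx":0,"dy":0,"dz":-7,"twist":0,"claw":1}])

```text
time_s: 21.25
position: [0.5349, 0.1999, 0.1467]
tcp_rot: [[0.345, -0.939, -0.003], [-0.939, -0.345, -0.005], [0.004, 0.004, -1.0]]
force: [0.6, 0.2, -0.2]
opening: 0.924
```

>>> arm_command(plan=[{"dx":4,"dy":2,"dz":-2,"twist":0,"claw":1},{"dx":8,"dy":4,"dz":-3,"twist":0,"claw":1},{"dx":12,"dy":6,"dz":-3,"twist":0,"claw":1},{"dx":16,"dy":7,"dz":-3,"twist":0,"claw":1},{"dx":20,"dy":8,"dz":-3,"twist":0,"claw":1},{"dx":24,"dy":9,"dz":-3,"twist":0,"claw":1},{"dx":27,"dy":10,"dz":-3,"twist":0,"claw":1},{"dx":27,"dy":10,"dz":-3,"twist":0,"claw":1}])

```text
time_s: 21.92
position: [0.5363, -0.0953, 0.1795]
tcp_rot: [[0.339, -0.941, 0.002], [-0.941, -0.339, -0.01], [0.01, 0.002, -1.0]]
force: [0.5, 1.0, -0.2]
opening: 1.002
```

```bash
python3 go.py;  python3 - <<'E'
from h import *
a=(.5365,.2)
for n,b in(("top",(150,185,222,257)),("side",(215,220,285,290))):
    im=bot.capture(n)[:,:,::-1]; cv2.imwrite(f"pics/{n}5.png",im)
    c=cv2.resize(im[b[1]:b[3],b[0]:b[2]],None,fx=6,fy=6,interpolation=cv2.INTER_CUBIC)
    d=c.copy()
    for z in(.04,.06,.074,.083): cv2.polylines(d,[np.int32((proj(n,circ(*a,z,.024))+.5-b[:2])*6)],True,(0,0,255),1)
    cv2.imwrite(f"pics/{n}5c.png",np.hstack([c,d])[:, :])
a,b=cv2.imread("pics/top5c.png"),cv2.imread("pics/side5c.png")
w=min(a.shape[1],b.shape[1]);cv2.imwrite("pics/both5.png",cv2.resize(np.vstack([a[:,:w],b[:,:w]]),None,fx=.7,fy=.7,interpolation=cv2.INTER_AREA))
E
```

```text
t 21.92 pos [536.32 -95.32 179.53] F [ 0.48  1.   -0.15] M [ 0.024 -0.028  0.005] op 87.16 tilt [  1.8 -10. ] q [-21.6  48.9]
```

View pics/both5.png

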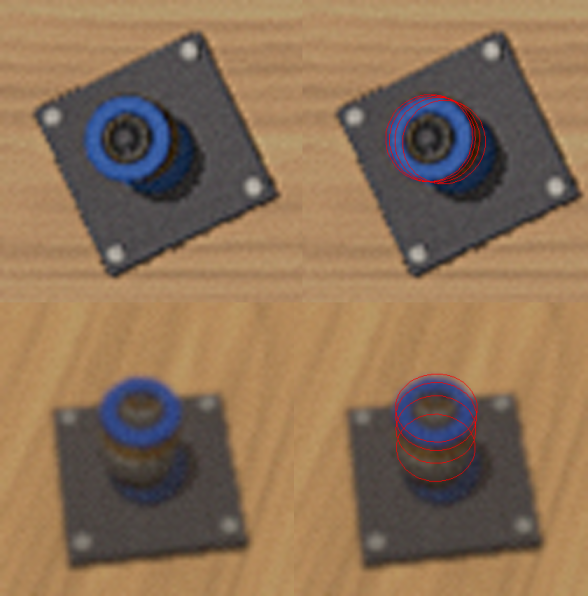

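View pics/side5.png

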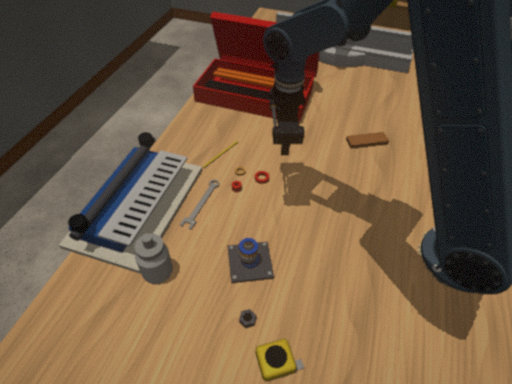

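The stack reads grey, brass, blue from the bottom, level and within about a pixel of the model circles. The blue ring is at side (248,244), the bystanders look unmoved, and the arm is clear. I hand in.

```bash
python3 -c "
from rig import bot
print(bot.hand_in())"
```

```text
the job is handed in; nothing more can be done
None
```

All three rings are on the arbor in order, thick grey at the bottom, then the larger brass, then thin blue. Each was lowered in the grip to its seat, pressed with about 10 N or less, then released. I handed in at about 22 s of the 72 s allowed.

- **Seating:** the tool stopped at 44.2, 63.4 and 76.8 mm. I predicted 44.3, 63.5 and 76.9 mm from the height at which each ring was gripped.
- **Last pictures:** they show the stack level and within about a pixel of where it should be. The other things look unmoved and the arm is clear.
- **What did not agree at first:** the two cameras differed by up to about 35° on which side the arbor stands, but their arbor positions agreed to about 1 mm, and no ring caught on the arbor going down.
- **Regrip:** my first grip on the brass ring was too high and about 2 mm off centre, so I opened and gripped it again before lifting.

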